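# Rake loose dowels into a tight row against the stop

## Task

Take the wooden rake from its rubber pad and comb the four scattered dowels along the tray until they lie side by side in one tight row, parallel to the stop board and up against it; then press the row with the rake at about 10 N (never above 25 N) for about a second. Move the dowels only with the rake, not with your fingers, leave everything else on the bench alone, and finally stand the rake back upright on its rubber pad the way it stood, and let go.

Things in the scene. Friction and masses are not known exactly. Their poses are not given: they have to be found in the camera images.
- tray: Shallow wooden tray with a grey floor, fixed to the bench, 430 (x) by 146 (y) by 28 mm; origin at the centre of its underside. Floor 6 mm thick, rims 8 mm thick, 28 mm high: inside x -207 to +207, y -65 to +65 mm. x runs along the tray from the empty end (x -207 to -150 mm, free for the rake) towards the stop board. Dowels start between x -150 mm and the stop, within 40 degrees of tray y.
- stop_zone (a point): Point on the tray floor at tray x +120 mm, mid width, tray axes: middle of the zone where the stop board is set. The stop is a dark wood bar fixed across the whole inside, 18 mm thick, top 28 mm above the bench. Its face towards tray -x, which the row must come up against, lies anywhere within 20 mm either way of this point along x; it is not measured: find it by feel or sight.
- rake: Wooden hand rake standing on its teeth, 160 to 250 g. Origin at the centre of its tooth tips. Six flat teeth, 11 mm gaps, in a head 32 (x) by 110 (y) mm, whose top is 31 mm above the tips. From its middle rises the grip, 24 (x) by 40 (y) mm, top 106 mm above the tips. The flat front at x +16 mm (or back at -16) pushes the dowels. Grip it hard across its 24 mm, just above the head.
- rest: Black rubber pad fixed to the bench, 90 (x) by 170 (y) by 6 mm, origin at the centre of its underside, where the rake stands at the start, its head along the pad's y, and must stand again at the end.
- dowel0: A loose round waxed beech dowel, 16 mm diameter, 90 mm long over its rounded ends, about 18 g. Origin at its centre (on its axis, so 14 mm above the tray's underside when lying on the tray floor); its y axis runs along its length. Slippery (friction about 0.25), it rolls easily. All four dowels are alike. Askew dowels can jam between rake and stop: ease off and push again.
- dowel1: A loose round waxed beech dowel, 16 mm diameter, 90 mm long over its rounded ends, about 18 g. Origin at its centre (on its axis, so 14 mm above the tray's underside when lying on the tray floor); its y axis runs along its length. Slippery (friction about 0.25), it rolls easily. All four dowels are alike. Askew dowels can jam between rake and stop: ease off and push again.
- dowel2: A loose round waxed beech dowel, 16 mm diameter, 90 mm long over its rounded ends, about 18 g. Origin at its centre (on its axis, so 14 mm above the tray's underside when lying on the tray floor); its y axis runs along its length. Slippery (friction about 0.25), it rolls easily. All four dowels are alike. Askew dowels can jam between rake and stop: ease off and push again.
- dowel3: A loose round waxed beech dowel, 16 mm diameter, 90 mm long over its rounded ends, about 18 g. Origin at its centre (on its axis, so 14 mm above the tray's underside when lying on the tray floor); its y axis runs along its length. Slippery (friction about 0.25), it rolls easily. All four dowels are alike. Askew dowels can jam between rake and stop: ease off and push again.
- chisel: Bystander: a wood chisel lying on the bench, 235 mm long, 30 mm high, origin under the ferrule. Leave alone.
- gouge: Bystander: a shorter, wider chisel with a wooden handle, 215 mm long, 30 mm high, origin under the ferrule. Leave alone.
- mallet: Bystander: a turned wooden mallet lying on its side, 240 mm long, 72 mm high, origin under the neck. Leave alone.
- offcut: Bystander: a bare wood offcut 90 by 45 by 22 mm, origin at its underside. Leave alone.
- sanding_block: Bystander: a cork sanding block 110 by 60 by 35 mm, origin at its underside. Leave alone.
- clamp: Bystander: a small bar clamp lying flat, about 210 by 100 by 26 mm, origin under its bar's middle. Leave alone.
- glue: Bystander: a glue bottle, 60 mm diameter, 150 mm tall, origin at its underside. Leave alone.
Mind the look-alikes: they are no part of the job. Leave any pink or red look-alike of the dowel1 alone. Of the things that look like the rest, take the one that is nearest to the robot's base at the start.

How it is judged:
By the outcome, as a careful person would: the job done as asked, in the order asked, and still so for the second after the job is handed in, with the robot touching nothing.
It also fails if it takes over 69 s, if anything falls off the work surface, if the arm or the gripper's body presses on something with over 40 N, if the wrist force passes 120 N, or if a joint passes its speed limit or range.

## Robot

A 7-joint arm with a two-finger parallel gripper is mounted at the origin on the work surface. World frame = base frame: x ahead of the robot, y to its left, z up, the work surface at z = 0. Lengths are in m, angles in rad, forces in N, time in s.
With the tool pointing down it reaches from about 0.425 to 0.875 m from the base axis. Payload 8.4 kg.
Tool frame: the origin (TCP) lies between the finger pads; the fingertips stand 25 mm ahead of it and the grasp point (between the pads) lies 6 mm ahead of it; z points along the fingers, y is the line along which they close (so a half turn about z gives the same grasp; the last joint's range is limited). The gripper opens to 87 mm and grips with 3 to 60 N. Pads are 19 mm wide; open, the fingers measure 117 mm over their backs; the gripper's body (75 mm by 190 mm) begins 51 mm behind the grasp point.
Start: joints at [1.038, 0.333, 0.04, 1.465, -0.013, 1.343, -0.059], TCP at [0.273, -0.59, 0.248] pointing down, gripper open.
Joint ranges: [-2.58, 2.58], [-0.38, 2.09], [-1.3, 1.39], [0.25, 2.4], [-1.5, 4.64], [0.08, 2.09], [-2.65, 2.65]. Speed limits (rad/s): [2.22, 2.22, 2.79, 2.79, 3.14, 3.14, 3.14].

## Interface

Orientations are given as a unit quaternion [w, x, y, z].
In Python, from station import ctrl gives the robot as it stands.
- The arm moves only by the tool send_rows, never from a script. Its argument "deltas" is a list that holds one entry, the list of rows, each a list of 7 numbers: the shift along the world's x, y, z in mm, then the turn, a rotation vector about the world's x, y, z in rad, then the closure in counts, from 0 (fully open) to 255 (shut). In form: [[[dx, dy, dz, ax, ay, az, jaw], ...]]. A call has 1 to 12 rows; each row is the pose to reach, as a shift and turn from the pose commanded when the call began; what a row does not reach only later rows make up. A row lasts 1/12 s, in which the tool goes at most 41.7 mm and 7.16 degrees, less where a joint would pass 70% of its speed; a pose out of reach is approached as far as the arm can. A call with a gripper value outside its range is refused whole. The fingers move at their own pace and stop on an object; the grip force is fixed at half the most. Time passes only in rows, so rows that repeat a pose let the fingers close. It gives the time, the measured TCP pose, the force, the opening and the grip force at its end, in the units of the state.
- ctrl.observe(): the state, without advancing time (a new reading comes with each control period).
- ctrl.capture(name): name is "side" or "top"; returns (picture, depth): 400x640x3 uint8, blue, green, red; 400x640 float32, m along the optical axis (not along the pixel's ray), 0 where there is no reading.
- ctrl.camera_info(name): a dict with "K" (3x3 intrinsics, pixels), "xyz" and "attitude" of the camera in the world. Camera axes: x right, y down, z forward; pixel columns grow to the right and rows downward; lengths in m; the calibration is good to about 2 mm. A picture is of the moment at which its call begins. camera_info takes no time and is no camera call.
- ctrl.finish_job(): hands the job in; it is judged then, once.
The state is a dict: "clock": time; "q": joint angles; "qvel": joint speeds; "joint_torque": joint torques, N m; "ee_pos": TCP position; "eef_rot": TCP orientation; "wrist_force": force on the tool from outside, world axes, zero at the start; "moment": the same for the moment, N m; "grip_width": opening from 0.0 (shut) to 1.0 (fully open); "gripper_force": force on a finger pad.
Only numpy, scipy, OpenCV 4.12 (cv2) and the standard library are available. Lean on these libraries where they do the work, as an engineer would, in place of code of your own. Each camera call takes 0.05 s, during which the arm holds its last target. There are 200 camera calls.

## Working session

There is one attempt and no reset: what is moved stays moved. The work goes in short steps, Python scripts to look and compute and a tool call to move; the robot and the scene stay as the last step left them, time stands still between calls to the robot, and variables do not carry over. Pictures are saved under pics/ and viewed, at most 10 in all, crops included, and the job is handed in when it is done.

Besides the shell and the picture viewer there is one more tool, called after "Call:" by a JSON object that holds its "op" and its "data". send_rows: Moves the arm, as the interface text tells. Its arguments: {"type":"object","properties":{"deltas":{"type":"array","items":{"type":"array","items":{"type":"array","items":{"type":"number"}}}}},"required":["deltas"]}

```bash
mkdir -p pics; cat > h.py <<'E'
import numpy as np, cv2
from station import ctrl
from scipy.spatial.transform import Rotation as R
def rot(q): return R.from_quat([q[1],q[2],q[3],q[0]])
def cloud(name):
    im,d=ctrl.capture(name); c=ctrl.camera_info(name); K=np.array(c["K"])
    v,u=np.mgrid[:400,:640]
    p=np.stack([(u-K[0,2])/K[0,0]*d,(v-K[1,2])/K[1,1]*d,d],-1)
    a=np.array(c["attitude"]); M=rot(a).as_matrix() if a.size==4 else a
    return im,p@M.T+np.array(c["xyz"]),d
E
python3 - <<'E'
from h import *
for n in("top","side"):
    print(ctrl.camera_info(n))
    im,P,d=cloud(n); cv2.imwrite(f"pics/{n}0.png",im); np.savez(f"{n}0.npz",im=im,P=P,d=d)
print(ctrl.observe())
E
```

```text
{'K': array([[419.8606757 ,   0.        , 318.80716433],
       [  0.        , 419.8606757 , 201.0080168 ],
       [  0.        ,   0.        ,   1.        ]]), 'xyz': array([ 0.44782568, -0.04721784,  1.15891731]), 'attitude': array([-0.02067395,  0.70969964, -0.70400963,  0.01641483])}
{'K': array([[450.40511027,   0.        , 314.85886604],
       [  0.        , 450.40511027, 198.47726399],
       [  0.        ,   0.        ,   1.        ]]), 'xyz': array([ 0.06741628, -0.95357611,  1.00072536]), 'attitude': array([-0.388082  ,  0.89082615, -0.2191288 ,  0.0883386 ])}
{'clock': 0.1, 'q': array([ 1.03776619,  0.33382867,  0.03984492,  1.4661982 , -0.01342121,
        1.34328558, -0.0585069 ]), 'qvel': array([-9.87915258e-04, -7.22313189e-04,  8.23212428e-04, -2.54326753e-03,
       -2.03837396e-04, -3.23223210e-04, -6.48675445e-05]), 'joint_torque': array([ 4.14822396e-03, -6.57809687e+01,  1.34025201e+00, -4.04711580e+01,
       -5.95324533e-02,  4.09258471e-02,  9.71191776e-05]), 'ee_pos': array([ 0.27306276, -0.58942931,  0.24674774]), 'eef_rot': array([-7.02190827e-04,  9.76565843e-01,  2.15217624e-01, -1.88926658e-04]), 'wrist_force': array([-0.07630287, -0.0255442 ,  0.41308125]), 'moment': array([-0.04275299, -0.01184303, -0.0173892 ]), 'gripper_force': 0.0, 'grip_width': 0.9961201368028918}
```

View pics/top0.png

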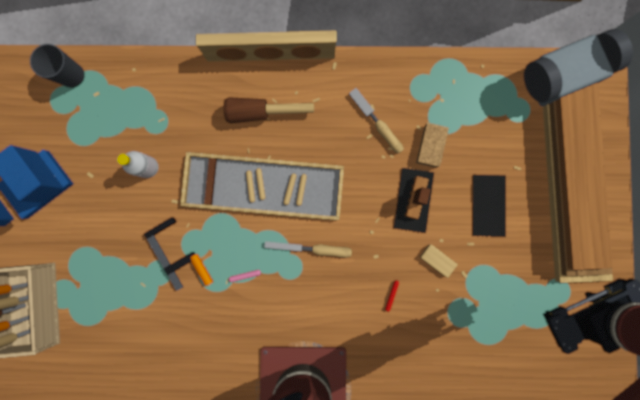

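View pics/side0.png

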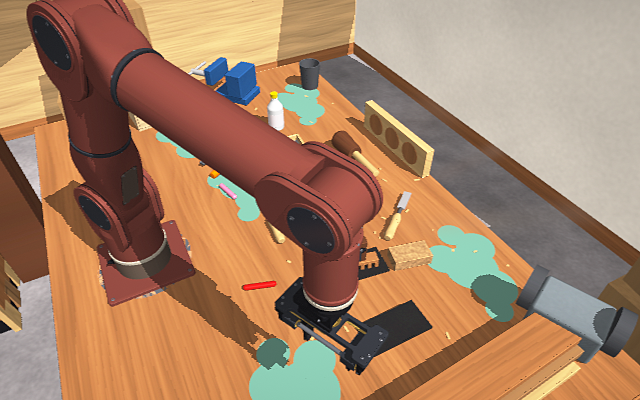

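The top view shows the tray at px (182–343, 153–218), the stop bar at about (209,182) and four dowels at (251,186), (260,184), (290,189) and (301,190). The rake is on its pad at (413,200); the empty look-alike pad is at (489,205), farther from the base. Red and pink look-alikes lie elsewhere. The side view is mostly blocked by the arm.

```bash
python3 - <<'E'
from h import *
z=np.load("top0.npz"); im,P,d=z["im"],z["P"],z["d"]
def rect(m,name,lab=None):
    n,l,s,c=cv2.connectedComponentsWithStats(m.astype(np.uint8))
    for i in range(1,n):
        if s[i,4]<15: continue
        p=P[l==i]; r=cv2.minAreaRect((p[:,:2]*1000).astype(np.float32))
        print(name,s[i,4],"c",np.round(r[0]),"size",np.round(r[1]),"ang",round(r[2],1),"z",np.round(np.median(p[:,2])*1000), "px",c[i].round())
Z=P[...,2]*1000
def win(m,x0,x1,y0,y1):
    o=np.zeros_like(m); o[y0:y1,x0:x1]=m[y0:y1,x0:x1]; return o
print("bench z",np.median(Z[300:330,350:380]))
g=im.max(-1)
rect(win(Z>12,175,350,145,225),"tray+")
rect(win((Z>17)&(Z<60),225,325,165,208),"dowel")
rect(win((Z>20)&(Z<60),200,222,150,220),"stop?")
rect(win(g<45,385,445,160,240),"pad dark")
rect(win((Z>22)&(Z<60),395,436,165,240),"head")
rect(win((Z>80),385,445,160,240),"grip")
c=im[140:240,170:450]; cv2.imwrite("pics/c0.png",cv2.resize(c,(800,286),interpolation=cv2.INTER_CUBIC))
E
```

```text
bench z 0.5856304282952918
tray+ 1812 c [541. 116.] size [431. 159.] ang 85.2 z 28.0 px [248. 184.]
tray+ 185 c [500.  60.] size [231.  60.] ang 49.5 z 20.0 px [260. 184.]
tray+ 186 c [493.  73.] size [248.  70.] ang 53.8 z 21.0 px [250. 187.]
tray+ 185 c [539.  41.] size [17. 88.] ang 76.9 z 20.0 px [289. 189.]
tray+ 186 c [507.  -0.] size [143.  49.] ang 19.2 z 20.0 px [301. 190.]
dowel 62 c [603. -12.] size [82.  6.] ang 89.7 z 27.0 px [312. 166.]
dowel 152 c [552. 121.] size [86. 16.] ang 9.1 z 21.0 px [260. 184.]
dowel 161 c [546. 149.] size [86. 15.] ang 8.0 z 21.0 px [250. 187.]
dowel 153 c [539.  41.] size [15. 88.] ang 75.4 z 21.0 px [289. 189.]
dowel 165 c [538.   9.] size [15. 89.] ang 80.5 z 21.0 px [301. 190.]
stop? 485 c [558. 254.] size [150.  59.] ang 1.0 z 28.0 px [210. 181.]
pad dark 1004 c [ 520. -199.] size [293. 163.] ang 86.4 z 6.0 px [410. 202.]
pad dark 43 c [ 478. -175.] size [ 28. 261.] ang 19.3 z 85.0 px [416. 196.]
head 373 c [ 518. -302.] size [ 32. 110.] ang 75.3 z 37.0 px [415. 198.]
grip 201 c [ 477. -187.] size [ 43. 282.] ang 20.2 z 112.0 px [422. 196.]
```

View pics/c0.png

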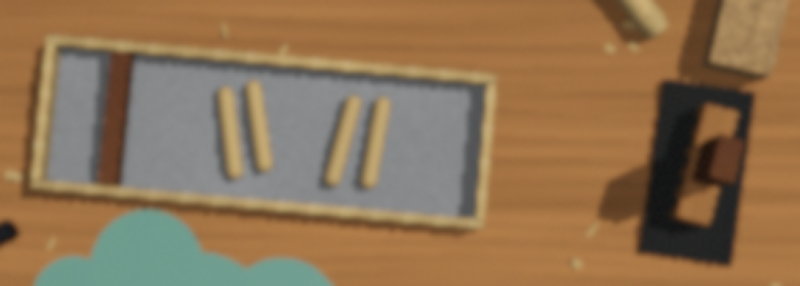

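The crop shows clean dowels: two lean one way, two the other. The stop face is at about crop x=130. Next I get robust fits for the tray, stop, pad and rake grip.

```bash
python3 - <<'E'
from h import *
z=np.load("top0.npz"); im,P,d=z["im"],z["P"],z["d"]; Z=P[...,2]*1000; X=P[...,0]*1000;Y=P[...,1]*1000
def rr(m,n):
    p=np.stack([X[m],Y[m]],-1).astype(np.float32); r=cv2.minAreaRect(p); 
    print(n,m.sum(),np.round(r[0],1),np.round(r[1],1),round(r[2],1),"box",np.round(cv2.boxPoints(r)).tolist())
rim=(Z>24)&(Z<32)&(X>440)&(X<640)&(Y>-110)&(Y<340); 
n,l,s,c=cv2.connectedComponentsWithStats(rim.astype(np.uint8)); k=1+s[1:,4].argmax(); rr(l==k,"tray")
g=im.max(-1)
rr((g<60)&(Z>3)&(Z<9)&(X>420)&(X<610)&(Y>-370)&(Y<-230),"pad")
rr((g<60)&(Z>3)&(Z<9)&(X>420)&(X<610)&(Y>-560)&(Y<-400),"pad2")
h=(Z>33)&(Z<41)&(X>440)&(X<600)&(Y>-360)&(Y<-240); rr(h,"head")
h=(Z>104)&(Z<116)&(X>470)&(X<570)&(Y>-360)&(Y<-240); rr(h,"griptop")
# tray frame
t=cv2.minAreaRect(np.stack([X[l==k],Y[l==k]],-1).astype(np.float32)); 
b=im[...,:].astype(int)
dark=rim&(b[...,2]<130)&(b[...,1]<80)
rr(dark,"stop")
for (u,v) in [(209,182)]: print(im[v,u],X[v,u],Y[v,u],Z[v,u])
# bystander near pad
o=(Z>12)&(Z<60)&(X>560)&(X<760)&(Y>-420)&(Y<-260); n,l,s,c=cv2.connectedComponentsWithStats(o.astype(np.uint8))
for i in range(1,n):
    if s[i,4]>30: rr(l==i,"obj")
E
```

```text
tray 1475 [547.  115.4] [430.7 146. ] 85.3 box [[457.0, -93.0], [602.0, -105.0], [637.0, 324.0], [492.0, 336.0]]
pad 921 [ 514.8 -298.9] [ 85.6 165.4] 81.9 box [[427.0, -330.0], [591.0, -353.0], [603.0, -268.0], [439.0, -245.0]]
pad2 1570 [ 501.3 -505.5] [ 87.  160.6] 89.4 box [[421.0, -548.0], [581.0, -550.0], [582.0, -463.0], [421.0, -461.0]]
head 295 [ 518.5 -301.8] [ 32.3 109.8] 75.2 box [[461.0, -303.0], [567.0, -331.0], [576.0, -300.0], [469.0, -272.0]]
griptop 159 [ 518.7 -302. ] [24.  40.6] 76.0 box [[496.0, -309.0], [536.0, -318.0], [541.0, -295.0], [502.0, -285.0]]
stop 286 [560.  257.7] [ 19.2 122.6] 85.0 box [[498.0, 253.0], [620.0, 243.0], [622.0, 262.0], [500.0, 273.0]]
[39 61 99] 556.284155874979 257.36006514829177 28.899405366509036
obj 980 [ 661.1 -345.9] [ 60.8 110.6] 76.4 box [[600.0, -362.0], [708.0, -388.0], [722.0, -329.0], [615.0, -303.0]]
obj 58 [ 565.  -313.8] [33. 15.] 80.3 box [[555.0, -329.0], [570.0, -331.0], [575.0, -299.0], [560.0, -296.0]]
```

Call:
{"op": "send_rows", "data": {"deltas": [[[80,95,0,0,0,-0.25,0],[160,190,0,0,0,-0.45,0],[245,288,0,0,0,-0.686,0],[245,288,0,0,0,-0.686,0],[245,288,0,0,0,-0.686,0],[245,288,0,0,0,-0.686,0],[245,288,0,0,0,-0.686,0],[245,288,-40,0,0,-0.686,0],[245,288,-87,0,0,-0.686,0],[245,288,-87,0,0,-0.686,0],[245,288,-87,0,0,-0.686,0],[245,288,-87,0,0,-0.686,0]]]}}

```text
clock: 1.1
ee_pos: [0.518, -0.2985, 0.1573]
eef_rot: [-0.001, 0.992, -0.124, -0.003]
wrist_force: [-0.1, -0.2, 0.2]
grip_width: 0.999
gripper_force: 0.0
```

Call:
{"op": "send_rows", "data": {"deltas": [[[0,-3,-30,0,0,0,0],[0,-3,-60,0,0,0,0],[0,-3,-78,0,0,0,0],[0,-3,-83,0,0,0,0],[0,-3,-83,0,0,0,0],[0,-3,-83,0,0,0,0]]]}}

```text
clock: 1.6
ee_pos: [0.5186, -0.3061, 0.0793]
eef_rot: [0.0, 0.992, -0.126, 0.001]
wrist_force: [-0.4, 0.4, -0.4]
grip_width: 0.999
gripper_force: 0.0
```

```bash
python3 - <<'E'
from h import *
im,P,d=cloud("top"); s=ctrl.observe(); print(s["ee_pos"],s["wrist_force"])
im2,_,_=cloud("side")
a=cv2.resize(im[150:250,360:460],(500,500),interpolation=cv2.INTER_CUBIC)
b=im2[150:400,240:440]; b=cv2.resize(b,(300,375))
b=cv2.copyMakeBorder(b,0,125,0,0,cv2.BORDER_CONSTANT)
cv2.imwrite("pics/g1.png",np.hstack([a,b]))
E
```

```text
[ 0.51895796 -0.30604445  0.0796736 ] [ 0.27116364 -0.11445745  0.63651419]
```

View pics/g1.png

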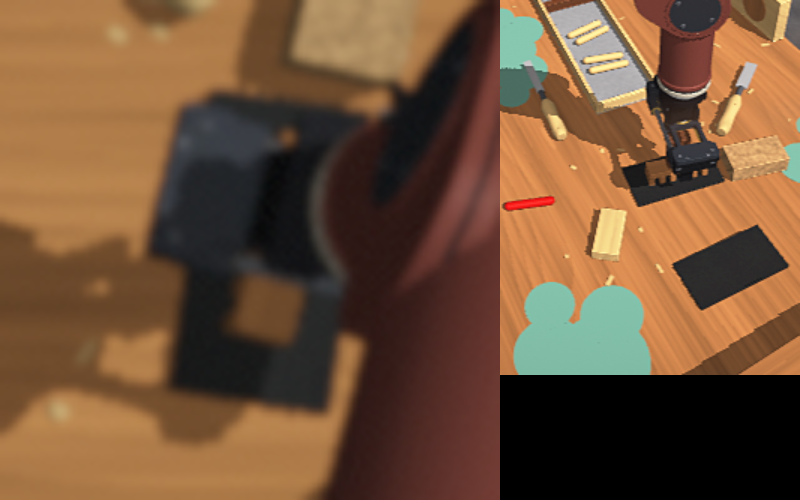

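The gripper straddles the rake grip, which sits at (265,310) of the crop. Nothing is touching it. Next: lower and close.

Call:
{"op": "send_rows", "data": {"deltas": [[[0,4,-4,0,0,0,0],[0,4,-8,0,0,0,0],[0,4,-8,0,0,0,0],[0,4,-8,0,0,0,255],[0,4,-8,0,0,0,255],[0,4,-8,0,0,0,255],[0,4,-8,0,0,0,255],[0,4,-8,0,0,0,255],[0,4,-8,0,0,0,255],[0,4,-8,0,0,0,255]]]}}

```text
clock: 2.53
ee_pos: [0.5182, -0.3008, 0.0696]
eef_rot: [-0.0, 0.992, -0.126, 0.0]
wrist_force: [-0.5, -0.2, 0.1]
grip_width: 0.552
gripper_force: 0.0
```

Call:
{"op": "send_rows", "data": {"deltas": [[[0,0,0,0,0,0,255],[0,0,0,0,0,0,255],[0,0,0,0,0,0,255],[0,0,0,0,0,0,255],[0,0,0,0,0,0,255],[0,0,0,0,0,0,255],[0,0,0,0,0,0,255]]]}}

```text
clock: 3.12
ee_pos: [0.5181, -0.3008, 0.0695]
eef_rot: [0.0, 0.992, -0.126, -0.0]
wrist_force: [-1.1, 0.1, -0.7]
grip_width: 0.275
gripper_force: 30.0
```

Call:
{"op": "send_rows", "data": {"deltas": [[[0,0,20,0,0,0,255],[0,0,50,0,0,0,255],[0,0,65,0,0,0,255],[3,40,65,0,0,0.05,255],[5,80,65,0,0,0.1,255],[8,120,65,0,0,0.17,255],[10,160,65,0,0,0.17,255],[12,200,65,0,0,0.17,255],[14,230,65,0,0,0.17,255],[14,237,65,0,0,0.17,255],[14,237,65,0,0,0.17,255],[14,237,65,0,0,0.17,255]]]}}

```text
clock: 4.12
ee_pos: [0.532, -0.0642, 0.1344]
eef_rot: [0.0, 0.999, -0.041, -0.0]
wrist_force: [-0.5, -0.8, -2.5]
grip_width: 0.276
gripper_force: 30.0
```

```bash
python3 - <<'E'
from h import *
im,P,d=cloud("top"); s=ctrl.observe(); print(s["clock"],s["ee_pos"],s["eef_rot"],s["wrist_force"])
im2,_,_=cloud("side")
a=cv2.resize(im[140:240,180:380],(800,400),interpolation=cv2.INTER_CUBIC)
b=cv2.resize(im2[130:230,200:400],(400,200))
b=cv2.copyMakeBorder(b,0,0,0,400,cv2.BORDER_CONSTANT)
cv2.imwrite("pics/g2.png",np.vstack([a,b]))
E
```

```text
4.1667 [ 0.53196511 -0.06530557  0.13434155] [ 3.34893492e-04  9.99128165e-01 -4.17462619e-02 -2.18556305e-04] [-0.11641976 -1.0090443  -1.7630183 ]
```

View pics/g2.png

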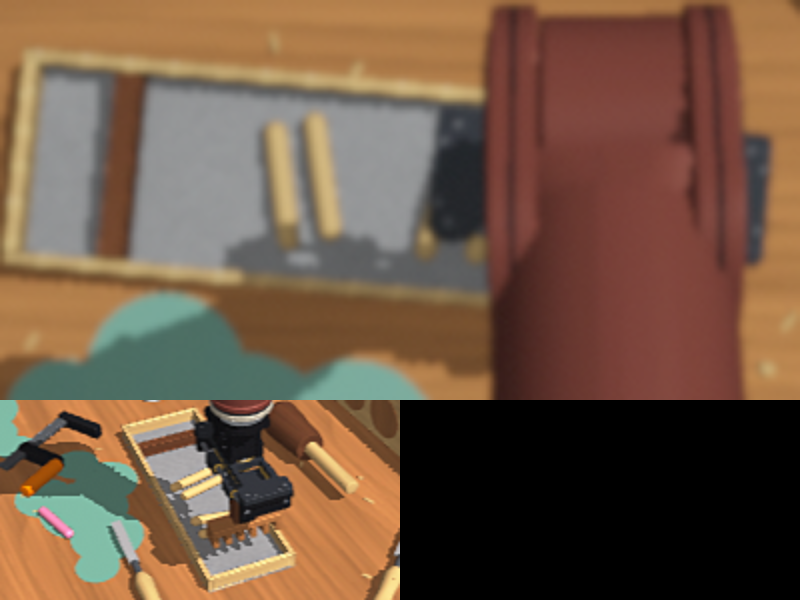

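The rake hangs over the empty end of the tray, clear of the rims, and the dowels are undisturbed. Next I lower it.

Call:
{"op": "send_rows", "data": {"deltas": [[[0,0,-25,0,0,0,255],[0,0,-45,0,0,0,255],[0,0,-56,0,0,0,255],[0,0,-61,0,0,0,255],[0,0,-62.5,0,0,0,255],[0,0,-62.5,0,0,0,255],[0,0,-62.5,0,0,0,255]]]}}

```text
clock: 4.8
ee_pos: [0.5329, -0.0641, 0.073]
eef_rot: [0.0, 0.999, -0.041, 0.001]
wrist_force: [-0.3, 0.3, -1.6]
grip_width: 0.273
gripper_force: 30.0
```

Call:
{"op": "send_rows", "data": {"deltas": [[[0.3,4,-1,0,0,0,255],[0.7,8,-1,0,0,0,255],[1,12,-1,0,0,0,255],[1.3,16,-1,0,0,0,255],[1.6,20,-1,0,0,0,255],[2,24,-1,0,0,0,255],[2.3,28,-1,0,0,0,255],[2.5,31,-1,0,0,0,255],[2.8,34,-1,0,0,0,255],[3,37,-1,0,0,0,255],[3.3,40,-1,0,0,0,255],[3.5,43,-1,0,0,0,255]]]}}

```text
clock: 5.8
ee_pos: [0.5357, -0.0206, 0.071]
eef_rot: [-0.0, 0.999, -0.041, -0.0]
wrist_force: [0.2, -1.4, -2.4]
grip_width: 0.278
gripper_force: 30.0
```

Call:
{"op": "send_rows", "data": {"deltas": [[[0.3,3,0,0,0,0,255],[0.5,6,0,0,0,0,255],[0.7,9,0,0,0,0,255],[1,12,0,0,0,0,255],[1.2,15,0,0,0,0,255],[1.5,18,0,0,0,0,255],[1.7,21,0,0,0,0,255],[2,24,0,0,0,0,255],[2.2,27,0,0,0,0,255],[2.5,30,0,0,0,0,255],[2.7,33,0,0,0,0,255],[3,36,0,0,0,0,255]]]}}

```text
clock: 6.8
ee_pos: [0.5387, 0.0155, 0.071]
eef_rot: [-0.0, 0.999, -0.041, -0.0]
wrist_force: [0.4, -0.1, -2.2]
grip_width: 0.274
gripper_force: 30.0
```

Call:
{"op": "send_rows", "data": {"deltas": [[[0.3,3,0,0,0,0,255],[0.5,6,0,0,0,0,255],[0.7,9,0,0,0,0,255],[1,12,0,0,0,0,255],[1.2,15,0,0,0,0,255],[1.5,18,0,0,0,0,255],[1.7,21,0,0,0,0,255],[2,24,0,0,0,0,255],[2.2,27,0,0,0,0,255],[2.5,30,0,0,0,0,255],[2.7,33,0,0,0,0,255],[3,36,0,0,0,0,255]]]}}

```text
clock: 7.8
ee_pos: [0.5417, 0.0515, 0.0711]
eef_rot: [-0.0, 0.999, -0.041, 0.0]
wrist_force: [-0.2, -0.7, -0.8]
grip_width: 0.277
gripper_force: 30.0
```

```bash
cat > look.py <<'E'
from h import *
import sys
n=sys.argv[1]
im,P,d=cloud("top"); s=ctrl.observe(); print(s["clock"],s["ee_pos"],s["eef_rot"],s["wrist_force"])
im2,_,_=cloud("side")
a=cv2.resize(im[140:240,180:340],(640,400),interpolation=cv2.INTER_CUBIC)
b=cv2.resize(im2[110:210,200:360],(320,200))
b=cv2.copyMakeBorder(b,0,0,0,320,cv2.BORDER_CONSTANT)
cv2.imwrite(f"pics/{n}.png",np.vstack([a,b]))
Z=P[...,2]*1000;X=P[...,0]*1000-547;Y=P[...,1]*1000-115.4
u=.082*X+.9966*Y; v=-.9966*X+.082*Y
m=(Z>16)&(Z<23.5)&(abs(v)<60)&(u>-200)&(u<131)
k,l,st,c=cv2.connectedComponentsWithStats(m.astype(np.uint8))
for i in range(1,k):
    if st[i,4]>12:
        r=cv2.minAreaRect(np.stack([u[l==i],v[l==i]],-1).astype(np.float32)); print(st[i,4],np.round(r[0]),np.round(r[1]),round(r[2]))
e=s["ee_pos"]*1000-[547,115.4,0]; print("tcp tray",.082*e[0]+.9966*e[1],-.9966*e[0]+.082*e[1],e[2])
E
python3 look.py p1
```

```text
7.85 [0.54174615 0.05226858 0.07107051] [-2.20083924e-04  9.99168323e-01 -4.07751263e-02  5.39773815e-05] [-0.77720655  0.72477942 -1.8872062 ]
tcp tray -63.347591240394394 0.05920787545481421 71.07050936399642
```

View pics/p1.png

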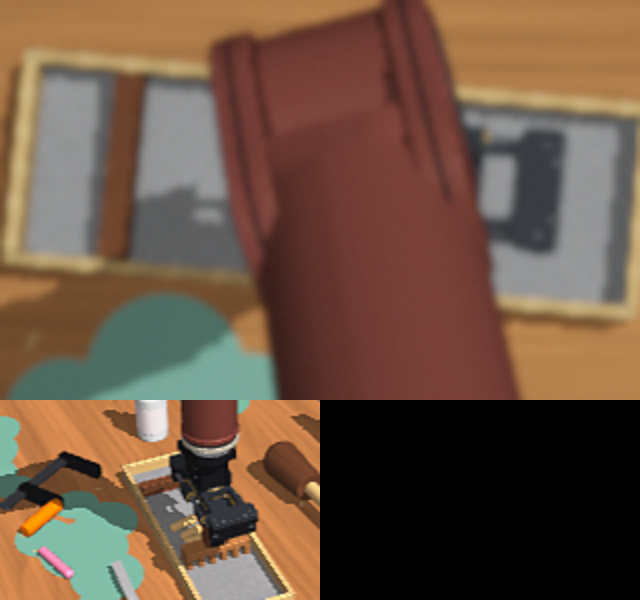

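The rake is sweeping the dowels ahead with low force. The top view is blocked by the arm. I continue.

Call:
{"op": "send_rows", "data": {"deltas": [[[0.3,3,0,0,0,0,255],[0.5,6,0,0,0,0,255],[0.7,9,0,0,0,0,255],[1,12,0,0,0,0,255],[1.2,15,0,0,0,0,255],[1.5,18,0,0,0,0,255],[1.7,21,0,0,0,0,255],[2,24,0,0,0,0,255],[2.2,27,0,0,0,0,255],[2.5,30,0,0,0,0,255],[2.7,33,0,0,0,0,255],[3,36,0,0,0,0,255]]]}}

```text
clock: 8.9
ee_pos: [0.5447, 0.0875, 0.071]
eef_rot: [-0.0, 0.999, -0.041, -0.0]
wrist_force: [-0.1, -0.4, -2.0]
grip_width: 0.273
gripper_force: 30.0
```

Call:
{"op": "send_rows", "data": {"deltas": [[[0.3,3,0,0,0,0,255],[0.5,6,0,0,0,0,255],[0.7,9,0,0,0,0,255],[1,12,0,0,0,0,255],[1.2,15,0,0,0,0,255],[1.5,18,0,0,0,0,255],[1.7,21,0,0,0,0,255],[2,24,0,0,0,0,255],[2.2,27,0,0,0,0,255],[2.5,30,0,0,0,0,255],[2.7,33,0,0,0,0,255],[3,36,0,0,0,0,255]]]}}

```text
clock: 9.9
ee_pos: [0.5477, 0.1235, 0.071]
eef_rot: [-0.0, 0.999, -0.041, -0.0]
wrist_force: [0.3, 0.5, -2.2]
grip_width: 0.275
gripper_force: 30.0
```

Call:
{"op": "send_rows", "data": {"deltas": [[[0.15,2,0,0,0,0,255],[0.3,4,0,0,0,0,255],[0.5,6,0,0,0,0,255],[0.7,8,0,0,0,0,255],[0.8,10,0,0,0,0,255],[1,12,0,0,0,0,255],[1.1,14,0,0,0,0,255],[1.3,16,0,0,0,0,255],[1.5,18,0,0,0,0,255],[1.6,20,0,0,0,0,255]]]}}

```text
clock: 10.73
ee_pos: [0.5493, 0.1434, 0.0711]
eef_rot: [-0.0, 0.999, -0.041, 0.0]
wrist_force: [-0.2, -0.1, -2.3]
grip_width: 0.274
gripper_force: 30.0
```

```bash
python3 look.py p2
```

```text
10.7833 [0.54930532 0.14393176 0.07109157] [-2.00219543e-04  9.99162357e-01 -4.09211486e-02  5.67609222e-05] [-1.17731173  0.80847511 -2.30521356]
tcp tray 28.623793112768816 0.042122264580018776 71.09156746455727
```

View pics/p2.png

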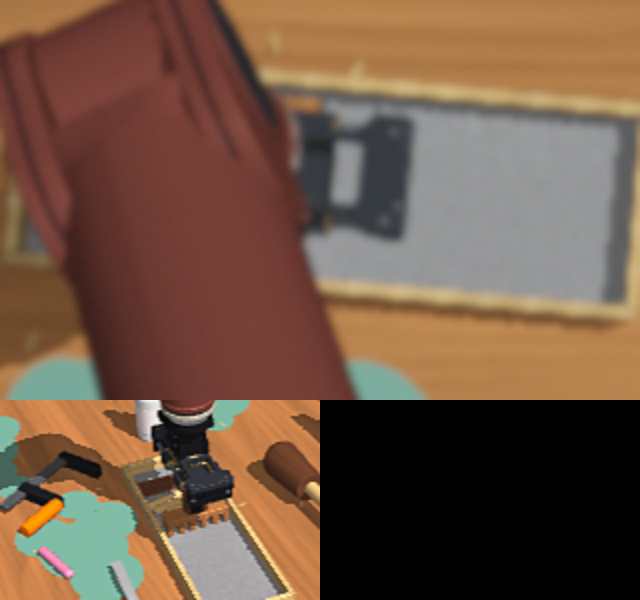

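No dowel is left behind the rake. About 25 mm remains to the expected contact, so I slow down.

Call:
{"op": "send_rows", "data": {"deltas": [[[0.1,1.5,0,0,0,0,255],[0.25,3,0,0,0,0,255],[0.4,4.5,0,0,0,0,255],[0.5,6,0,0,0,0,255],[0.6,7.5,0,0,0,0,255],[0.75,9,0,0,0,0,255],[0.85,10.5,0,0,0,0,255],[1,12,0,0,0,0,255],[1.1,13.5,0,0,0,0,255],[1.25,15,0,0,0,0,255],[1.3,16,0,0,0,0,255],[1.4,17,0,0,0,0,255]]]}}

```text
clock: 11.83
ee_pos: [0.5507, 0.1603, 0.0711]
eef_rot: [-0.0, 0.999, -0.041, 0.0]
wrist_force: [0.7, -0.2, -1.9]
grip_width: 0.272
gripper_force: 30.0
```

Call:
{"op": "send_rows", "data": {"deltas": [[[0,0.5,0,0,0,0,255],[0.1,1,0,0,0,0,255],[0.1,1.5,0,0,0,0,255],[0.15,2,0,0,0,0,255],[0.2,2.5,0,0,0,0,255],[0.25,3,0,0,0,0,255],[0.25,3,0,0,0,0,255]]]}}

```text
clock: 12.42
ee_pos: [0.5509, 0.1634, 0.071]
eef_rot: [-0.0, 0.999, -0.041, 0.0]
wrist_force: [0.3, -0.6, -2.5]
grip_width: 0.277
gripper_force: 30.0
```

Call:
{"op": "send_rows", "data": {"deltas": [[[0,0.4,0,0,0,0,255],[0.1,0.8,0,0,0,0,255],[0.1,1.2,0,0,0,0,255],[0.15,1.6,0,0,0,0,255],[0.2,2,0,0,0,0,255]]]}}

```text
clock: 12.83
ee_pos: [0.5511, 0.1653, 0.071]
eef_rot: [-0.0, 0.999, -0.041, 0.0]
wrist_force: [0.0, -0.5, -2.5]
grip_width: 0.275
gripper_force: 30.0
```

Call:
{"op": "send_rows", "data": {"deltas": [[[0,0.4,0,0,0,0,255],[0.1,0.8,0,0,0,0,255],[0.1,1.2,0,0,0,0,255],[0.15,1.6,0,0,0,0,255],[0.2,2,0,0,0,0,255]]]}}

```text
clock: 13.25
ee_pos: [0.5513, 0.1673, 0.071]
eef_rot: [-0.0, 0.999, -0.041, 0.0]
wrist_force: [-0.0, -0.2, -1.1]
grip_width: 0.276
gripper_force: 30.0
```

Call:
{"op": "send_rows", "data": {"deltas": [[[0,0.4,0,0,0,0,255],[0.1,0.8,0,0,0,0,255],[0.1,1.2,0,0,0,0,255],[0.1,1.5,0,0,0,0,255]]]}}

```text
clock: 13.58
ee_pos: [0.5514, 0.1688, 0.071]
eef_rot: [-0.0, 0.999, -0.041, 0.0]
wrist_force: [-0.3, -0.9, -2.1]
grip_width: 0.277
gripper_force: 30.0
```

```bash
python3 - <<'E'
from h import *
im2,P,_=cloud("side")
# project tray point (105,0,30)
cv2.imwrite("pics/s3.png",cv2.resize(im2[130:200,255:335],(800,600),interpolation=cv2.INTER_CUBIC))
E
```

```text
(no output)
```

View pics/s3.png

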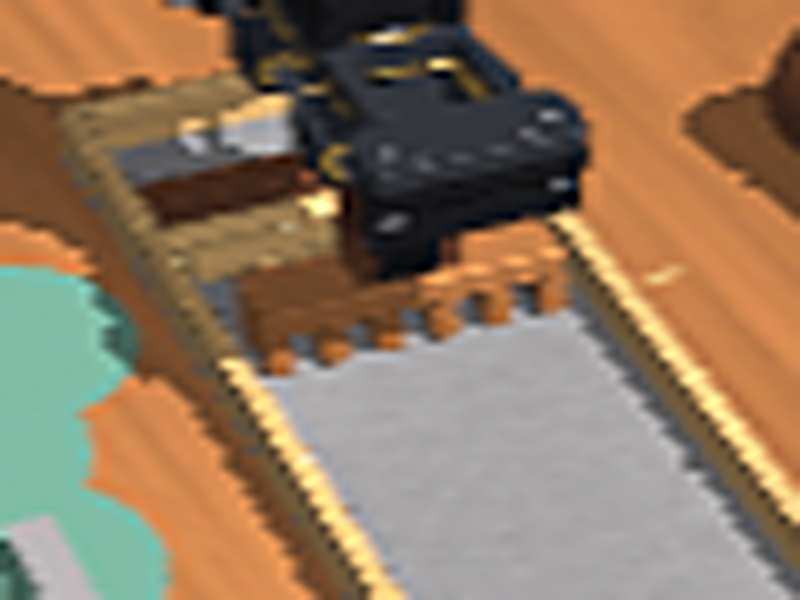

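The dowels (crop 150–340, 200–280) are packed between the rake and the dark stop. I feel for contact in small steps.

Call:
{"op": "send_rows", "data": {"deltas": [[[0,0.3,0,0,0,0,255],[0,0.6,0,0,0,0,255],[0.1,0.9,0,0,0,0,255],[0.1,1.0,0,0,0,0,255],[0.1,1.0,0,0,0,0,255]]]}}

```text
clock: 14.05
ee_pos: [0.5515, 0.1697, 0.071]
eef_rot: [0.0, 0.999, -0.041, -0.0]
wrist_force: [0.1, -1.2, -1.1]
grip_width: 0.274
gripper_force: 30.0
```

Call:
{"op": "send_rows", "data": {"deltas": [[[0,0.3,0,0,0,0,255],[0,0.6,0,0,0,0,255],[0.1,0.8,0,0,0,0,255],[0.1,0.8,0,0,0,0,255]]]}}

```text
clock: 14.38
ee_pos: [0.5516, 0.1699, 0.071]
eef_rot: [0.0, 0.999, -0.041, -0.0]
wrist_force: [-1.6, -4.1, -1.2]
grip_width: 0.275
gripper_force: 30.0
```

Call:
{"op": "send_rows", "data": {"deltas": [[[0,0.3,0,0,0,0,255],[0,0.6,0,0,0,0,255],[0.1,0.8,0,0,0,0,255],[0.1,0.8,0,0,0,0,255]]]}}

```text
clock: 14.72
ee_pos: [0.5516, 0.17, 0.0709]
eef_rot: [0.001, 0.999, -0.041, -0.0]
wrist_force: [-0.5, -6.2, -0.3]
grip_width: 0.272
gripper_force: 30.0
```

Call:
{"op": "send_rows", "data": {"deltas": [[[0,0.3,0,0,0,0,255],[0,0.6,0,0,0,0,255],[0.1,0.9,0,0,0,0,255],[0.1,0.9,0,0,0,0,255]]]}}

```text
clock: 15.05
ee_pos: [0.5517, 0.1702, 0.0708]
eef_rot: [0.001, 0.999, -0.042, -0.0]
wrist_force: [-1.8, -8.0, 0.2]
grip_width: 0.276
gripper_force: 30.0
```

Call:
{"op": "send_rows", "data": {"deltas": [[[0,0.4,0,0,0,0,255],[0.1,0.8,0,0,0,0,255],[0.1,0.8,0,0,0,0,255],[0.1,0.8,0,0,0,0,255],[0.1,0.8,0,0,0,0,255]]]}}

```text
clock: 15.47
ee_pos: [0.5517, 0.1703, 0.0707]
eef_rot: [0.002, 0.999, -0.042, -0.001]
wrist_force: [-1.4, -10.0, 0.2]
grip_width: 0.274
gripper_force: 30.0
```

Call:
{"op": "send_rows", "data": {"deltas": [[[0,0,0,0,0,0,255],[0,0,0,0,0,0,255],[0,0,0,0,0,0,255],[0,0,0,0,0,0,255],[0,0,0,0,0,0,255],[0,0,0,0,0,0,255],[0,0,0,0,0,0,255]]]}}

```text
clock: 16.05
ee_pos: [0.5517, 0.1703, 0.0707]
eef_rot: [0.002, 0.999, -0.042, -0.001]
wrist_force: [-1.5, -9.6, -0.6]
grip_width: 0.274
gripper_force: 30.0
```

Call:
{"op": "send_rows", "data": {"deltas": [[[0,0,0,0,0,0,255],[0,0,0,0,0,0,255],[0,0,0,0,0,0,255],[0,0,0,0,0,0,255],[0,0,0,0,0,0,255]]]}}

```text
clock: 16.47
ee_pos: [0.5517, 0.1703, 0.0706]
eef_rot: [0.002, 0.999, -0.042, -0.001]
wrist_force: [-1.3, -9.6, 0.0]
grip_width: 0.272
gripper_force: 30.0
```

Call:
{"op": "send_rows", "data": {"deltas": [[[0,-0.6,0,0,0,0,255],[-0.1,-1.2,0,0,0,0,255],[-0.2,-1.8,0,0,0,0,255],[-0.2,-2.4,0,0,0,0,255],[-0.3,-3,0,0,0,0,255],[-0.3,-4,0,0,0,0,255],[-0.4,-5,0,0,0,0,255],[-0.5,-6,0,0,0,0,255],[-0.6,-8,0,0,0,0,255],[-0.9,-11,0,0,0,0,255],[-1.2,-15,0,0,0,0,255],[-1.6,-20,0,0,0,0,255]]]}}

```text
clock: 17.47
ee_pos: [0.5503, 0.1529, 0.0711]
eef_rot: [-0.0, 0.999, -0.041, 0.0]
wrist_force: [0.5, 0.5, -1.9]
grip_width: 0.275
gripper_force: 30.0
```

Call:
{"op": "send_rows", "data": {"deltas": [[[-0.8,-10,3,0,0,0,255],[-2,-25,20,0,0,0,255],[-3,-45,45,0,0,0,255],[-5,-75,65,0,0,0,255],[-8,-110,65,0,0,0,255],[-11,-145,65,0,0,0,255],[-14,-180,65,0,0,0,255],[-17,-210,65,0,0,0,255],[-17,-220,65,0,0,0,255],[-17,-220,65,0,0,0,255]]]}}

```text
clock: 18.3
ee_pos: [0.5326, -0.0717, 0.1363]
eef_rot: [0.001, 0.999, -0.044, 0.0]
wrist_force: [-0.6, -0.2, -1.9]
grip_width: 0.277
gripper_force: 30.0
```

```bash
python3 look.py p4
```

```text
18.35 [ 0.53295645 -0.06902681  0.13626242] [ 1.07710751e-04  9.99079777e-01 -4.28903324e-02  8.66073180e-05] [-0.21015577  0.50831716 -1.71709493]
568 [100.   5.] [110.  61.] 90
tcp tray -184.9513345196217 -1.127193296408059 136.26242314505785
```

View pics/p4.png

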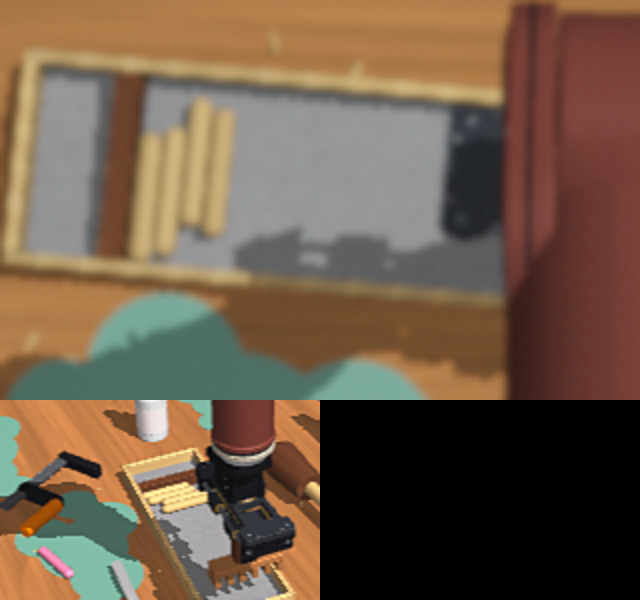

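The four dowels lie parallel in one tight row against the stop, with minor endwise stagger. Next I return the rake.

Call:
{"op": "send_rows", "data": {"deltas": [[[-3,-40,0,0,0,-0.05,255],[-5,-80,0,0,0,-0.1,255],[-8,-120,0,0,0,-0.17,255],[-10,-160,0,0,0,-0.17,255],[-13,-200,0,0,0,-0.17,255],[-15,-225,0,0,0,-0.17,255],[-15,-231,0,0,0,-0.17,255],[-15,-231,0,0,0,-0.17,255],[-15,-231,0,0,0,-0.17,255],[-15,-231,0,0,0,-0.17,255]]]}}

```text
clock: 19.23
ee_pos: [0.5193, -0.2952, 0.136]
eef_rot: [-0.001, 0.992, -0.124, 0.0]
wrist_force: [-0.4, 0.6, -1.7]
grip_width: 0.273
gripper_force: 30.0
```

Call:
{"op": "send_rows", "data": {"deltas": [[[0,0,-25,0,0,0,255],[0,0,-45,0,0,0,255],[0,0,-56,0,0,0,255],[0,0,-60,0,0,0,255],[0,0,-62,0,0,0,255],[0,0,-62,0,0,0,255],[0,0,-62,0,0,0,255]]]}}

```text
clock: 19.82
ee_pos: [0.5191, -0.298, 0.0751]
eef_rot: [0.0, 0.992, -0.126, 0.001]
wrist_force: [-0.0, -1.1, -1.8]
grip_width: 0.275
gripper_force: 30.0
```

Adjust by −1, −3 mm, then set down until it touches.

Call:
{"op": "send_rows", "data": {"deltas": [[[-0.5,-1.5,0,0,0,0,255],[-1,-3,-1,0,0,0,255],[-1,-3,-2,0,0,0,255],[-1,-3,-3,0,0,0,255],[-1,-3,-4,0,0,0,255],[-1,-3,-4.5,0,0,0,255],[-1,-3,-4.5,0,0,0,255],[-1,-3,-4.5,0,0,0,255]]]}}

```text
clock: 20.48
ee_pos: [0.5173, -0.3009, 0.0695]
eef_rot: [-0.0, 0.992, -0.126, -0.0]
wrist_force: [-0.5, 1.0, -1.4]
grip_width: 0.272
gripper_force: 30.0
```

Call:
{"op": "send_rows", "data": {"deltas": [[[0,0,-0.4,0,0,0,255],[0,0,-0.8,0,0,0,255],[0,0,-0.8,0,0,0,255]]]}}

```text
clock: 20.73
ee_pos: [0.5174, -0.3009, 0.0695]
eef_rot: [-0.0, 0.992, -0.126, 0.0]
wrist_force: [-4.1, 1.6, 6.6]
grip_width: 0.277
gripper_force: 30.0
```

Contact with the pad. I release slowly, then lift straight up.

Call:
{"op": "send_rows", "data": {"deltas": [[[0,0,0.4,0,0,0,255],[0,0,0.4,0,0,0,150],[0,0,0.4,0,0,0,100],[0,0,0.4,0,0,0,50],[0,0,0.4,0,0,0,0],[0,0,0.4,0,0,0,0],[0,0,0.4,0,0,0,0],[0,0,0.4,0,0,0,0],[0,0,0.4,0,0,0,0],[0,0,0.4,0,0,0,0],[0,0,0.4,0,0,0,0],[0,0,0.4,0,0,0,0]]]}}

```text
clock: 21.73
ee_pos: [0.5173, -0.301, 0.0692]
eef_rot: [-0.0, 0.992, -0.126, -0.0]
wrist_force: [-0.2, 0.4, -0.1]
grip_width: 0.976
gripper_force: 0.0
```

Call:
{"op": "send_rows", "data": {"deltas": [[[0,0,4,0,0,0,0],[0,0,15,0,0,0,0],[0,0,40,0,0,0,0],[0,0,70,0,0,0,0],[0,0,100,0,0,0,0],[0,0,140,0,0,0,0],[0,0,170,0,0,0,0],[-40,-40,175,0,0,0,0],[-80,-80,175,0,0,0,0],[-110,-150,175,0,0,0,0],[-110,-200,175,0,0,0,0],[-110,-200,175,0,0,0,0]]]}}

```text
clock: 22.73
ee_pos: [0.4133, -0.4777, 0.2461]
eef_rot: [0.001, 0.992, -0.126, 0.001]
wrist_force: [0.8, -0.4, -0.1]
grip_width: 0.998
gripper_force: 0.0
```

```bash
python3 - <<'E'
from h import *
im,P,d=cloud("top");s=ctrl.observe();print(s["clock"],s["ee_pos"],s["wrist_force"],s["grip_width"])
Z=P[...,2]*1000;X=P[...,0]*1000;Y=P[...,1]*1000
for lo,hi,n in((33,41,"head"),(104,116,"top")):
    m=(Z>lo)&(Z<hi)&(X>440)&(X<600)&(Y>-360)&(Y<-240); r=cv2.minAreaRect(np.stack([X[m],Y[m]],-1).astype(np.float32)); print(n,m.sum(),np.round(r[0],1),np.round(r[1],1),round(r[2],1))
cv2.imwrite("pics/f.png",cv2.resize(im[130:250,170:450],(800,343),interpolation=cv2.INTER_CUBIC))
E
```

```text
22.7833 [ 0.40798316 -0.48632531  0.24529009] [-6.32136575 -3.74413238  0.22428048] 1.0016252179455423
head 301 [ 517.9 -301.2] [ 32.1 109.3] 76.2
top 157 [ 518.  -301.2] [24.4 39.7] 74.1
```

View pics/f.png

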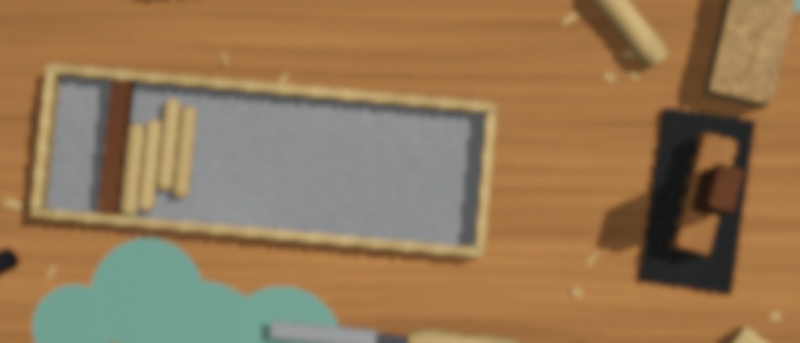

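The rake is back on its pad within 1 mm, and the dowel row is tight against the stop. I hold still briefly and hand in.

Call:
{"op": "send_rows", "data": {"deltas": [[[0,0,0,0,0,0,0],[0,0,0,0,0,0,0],[0,0,0,0,0,0,0],[0,0,0,0,0,0,0]]]}}

```text
clock: 23.12
ee_pos: [0.4158, -0.4747, 0.2446]
eef_rot: [-0.0, 0.992, -0.125, 0.0]
wrist_force: [-0.7, 0.2, -0.2]
grip_width: 1.002
gripper_force: 0.0
```

```bash
python3 -c "
from h import *
s=ctrl.observe();print(s['clock'],s['wrist_force'],abs(s['qvel']).max());print(ctrl.finish_job())"
```

```text
23.1167 [-0.69823467  0.24861119 -0.19516821] 0.004505609486885671
the job is handed in; nothing more can be done
None
```

The job is handed in at 23 s: the four dowels lie parallel in one tight row against the stop (ends staggered by up to about 25 mm), were pressed at about 10 N for just over a second, and the rake stands back on its pad within 1 mm of where it started.

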